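Set the reach of the sample arm with its spring plunger

TASK

Take the square steel arm from its plastic cradle and lay it down in the aluminium rail, ring end towards the keeper bridge, so that its spring pin drops into the first hole, and let go of it. Then take it by the black knob, pull the plunger up, slide the arm out under the bridge to the hole that the upright pointer points at, and release the knob so that the pin drops fully into that hole with the arm lying flat in the rail. Leave the bottle, the vials and the screwdriver where they are.

Things in the scene. Friction and masses are not known exactly. Their poses are not given: they have to be found in the camera images.
- tube: sample arm: plain steel tube 30 mm wide, 50 high, 175 long, 0.85 kg. Origin on its underside on the spring pin's axis; x along it towards the ring, z up; tube from x = -25 (tail) to 150 mm, ring to 187. Centre of mass near x = 47 mm. Bare sides, to grip across the 30 mm width between x = 50 and 130 mm; in the rail the walls cover its lowest 13 mm
- ring (a point): centre of the upper rim of the steel ring (38 mm outside) on the arm's front end: 168 mm ahead of the pin axis, 40 mm above the arm's underside; the ring is 22 mm high
- knob (a point): middle of the black plunger knob on top of the arm's tail, on the pin axis: round, 25 mm in diameter, 23 mm high; 77.5 mm above the tube's underside with the pin out (joint 0), its lower edge then 16 mm above the tube's top
- plunger (a joint): pull of the spring plunger (m): 0 = pin (8 mm diameter) fully out, 9 mm below the underside; grows as the knob is pulled up along the tube's z; over 9 mm the pin is drawn in; stop at 18 mm, where pulling on lifts the arm's tail. The spring pulls back with about 1.6 N at 0 and 2.6 N at 13 mm
- rail: fixed aluminium channel, origin on the table under the first hole, x the way the arm slides out, z up; from x = -35 to 265 mm, 48 mm wide outside, 33 mm inside. Floor top 12 mm above the table (the arm lies on it); flared walls to 13 mm above the floor. A steel keeper bridge spans it at x = 198 to 218 mm, underside 57 mm above the floor, 52 mm wide inside; a low drip tray lies beyond
- hole0 (a point): the first hole of the rail, at x = 0 of the rail (centre, at the top of the floor). All four holes are round, 12 mm in diameter, 12 mm deep, in a row along the middle of the floor
- hole1 (a point): the second hole, 35 mm farther along the rail, at the top of the floor
- hole2 (a point): the third hole, 70 mm along, at the top of the floor
- hole3 (a point): the fourth hole, 105 mm along, at the top of the floor
- pointer: fixed steel pointer: upright plate 24 mm wide, 55 mm high, with a low bar (8 mm high) pointing square at the rail. Beside the second, third or fourth hole; origin on the table 75 mm from its hole along the rail's +y, bar along its -y. Beside the other two holes stand plain round steel stubs, 24 mm in diameter, 14 mm high
- pointer_hole (a point): the centre, at the top of the rail's floor, of the hole that the pointer points at
- cradle: fixed grey plastic cradle that holds the arm at the start, arm's underside 22 mm above the table; the arm lifts straight out. Origin on the table under the arm's pin, x along the arm. Base from x = -45 to 165 mm, 70 mm wide, 6 mm high; supports 30 mm long at x = 0 and 120 mm, with lips 6 mm above the arm's underside, 46 mm over both lips
- squeeze_bottle: bystander: white plastic bottle with a blue cap, 68 mm diameter, 200 mm high, origin under its centre
- vial_a: bystander: capped glass vial, 25 mm diameter, 50 mm high, origin under its centre
- vial_b: bystander: capped glass vial like the first
- vial_c: bystander: capped glass vial like the first
- screwdriver: bystander: screwdriver with an orange handle, 200 mm long, lying down
Things that resemble listed ones, but are neither listed nor needed, are in the scene too. What is shaped like the tube but green or turquoise is not meant.

How it is judged:
By the outcome, as a careful person would: the job done as asked, in the order asked, and still so for the second after the job is handed in, with the robot touching nothing.
It also fails if it takes over 53 s, if anything falls off the work surface, if the arm or the gripper's body presses on something with over 40 N, if the wrist force passes 120 N, or if a joint passes its speed limit or range.

ROBOT

A 6-joint arm with a two-finger parallel gripper is mounted at the origin on the work surface. World frame = base frame: x ahead of the robot, y to its left, z up, the work surface at z = 0. Lengths are in mm, angles in rad, forces in N, time in s.
With the tool pointing down it reaches from about 425 to 950 mm from the base axis. Payload 14.7 kg.
Tool frame: the origin (TCP) lies at the very end of the fingers, on their centre line; the grasp point (between the pads) lies ctrl.pinch_z behind it (ctrl.pinch_z is the distance from the TCP to the grasp point, in mm); z points along the fingers, y is the direction in which the jaws open and shut (so a half turn about z gives the same grasp; the last joint's range is limited). The gripper opens to 85 mm and grips with 20 to 120 N. Pads are 22 mm wide; open, the fingers measure 114 mm over their backs; the gripper's body (76 mm by 85 mm) begins 54 mm behind the grasp point. The pads swing forward as they close: fully open they stand 13 mm farther back than shut.
Start: joints at [1.068, 0.48, 1.596, -0, 1.065, -0.047], TCP at [286.094, 583.646, 231.297] pointing down, gripper open.
Joint ranges: [-2.75, 2.75], [-0.82, 2.05], [0.23, 2.67], [-1.56, 4.7], [0.09, 2.69], [-2.92, 2.92]. Speed limits (rad/s): [1.89, 1.89, 2.39, 3.01, 3.01, 3.01].

INTERFACE

Orientations are given as [roll, pitch, yaw] about the fixed x, y, z axes, in that order (R = Rz(yaw) Ry(pitch) Rx(roll)).
In Python, from station import ctrl gives the robot as it stands.
- The arm moves only by the tool send_rows, never from a script. Its argument "series" is a list of rows, each an object with "slide": the shift along the tool's x, y, z in m, a list of three; "yaw": the turn about the tool's z in rad; "claw": the finger opening in m, from 0 to 0.0854. In form: [{"slide": [x, y, z], "yaw": yaw, "claw": claw}, ...]. A call has 1 to 10 rows; each row shifts and turns the commanded pose from where the row before left it, along the tool's axes as they then stand; what a row does not reach is not made up. A row lasts 1/12 s, in which the tool goes at most 41.7 mm and 7.16 degrees, less where a joint would pass 70% of its speed; a pose out of reach is approached as far as the arm can. A call is refused whole if a number of a shift passes 0.0417 or a number of a turn 0.125, either way. A call with a gripper value outside its range is refused whole. The fingers move at their own pace and stop on an object; the grip force is fixed at half the most. Time passes only in rows, so rows that do not move let the fingers close. It gives the time, the measured TCP pose, the force and the opening at its end, in the units of the state.
- ctrl.sense(): the state, without advancing time (a new reading comes with each control period).
- ctrl.read_camera(name): name is "side" or "top"; returns the picture (400x640x3 uint8, red, green, blue); there is no depth.
- ctrl.calibration(name): a dict with "fx", "fy", "cx", "cy" (pixels), "dist_coeffs" ([k1, k2, p1, p2, k3] as OpenCV has them; the pictures are not rectified), "xyz" and "orientation" of the camera in the world. Camera axes: x right, y up, looking along -z (the intrinsics and any distortion apply to the point x, -y, -z); pixel columns grow to the right and rows downward; lengths in mm; the calibration is good to about 2 mm. A picture is of the moment at which its call begins. calibration takes no time and is no camera call.
- ctrl.finish_job(): hands the job in, once; it reports no verdict.
The state is a dict: "time": time; "joints": joint angles; "joint_velocities": joint speeds; "tau": joint torques, N m; "tool_pos": TCP position; "tool_rot": TCP orientation; "ft_force": force on the tool from outside, world axes, zero at the start; "wrist_torque": the same for the moment, N m; "grip_width": finger opening in mm.
Only numpy, scipy, OpenCV 4.12 (cv2) and the standard library are available. Lean on these libraries where they do the work, as an engineer would, in place of code of your own. Each camera call takes 0.05 s, during which the arm holds its last target.

## Working session

There is one attempt and no reset: what is moved stays moved. The work goes in short steps, Python scripts to look and compute and a tool call to move; the robot and the scene stay as the last step left them, time stands still between calls to the robot, and variables do not carry over. Pictures are saved under pics/ and viewed, and the job is handed in when it is done.

Besides the shell and the picture viewer there is one more tool, called after "Request:" as name([rows], argument=value, ...), one row to a line, values as JSON. send_rows: Moves the arm, as the interface text tells. Its arguments: {"type":"object","properties":{"series":{"type":"array","items":{"type":"object","properties":{"slide":{"type":"array","items":{"type":"number"}},"yaw":{"type":"number"},"claw":{"type":"number"}}}}},"required":["series"]}

```bash
ls; mkdir -p pics; python3 - <<'E'
from station import ctrl
import cv2
for n in("side","top"):
    im=ctrl.read_camera(n); cv2.imwrite(f"pics/{n}0.png",im[:,:,::-1]); print(n,ctrl.calibration(n))
print(ctrl.sense(),ctrl.pinch_z)
E
```

```text
pics
side {'fx': 415.5856203885718, 'fy': 415.5856203885718, 'cx': 321.2043387981555, 'cy': 203.64219009127555, 'dist_coeffs': array([-0.03650543,  0.        ,  0.        ,  0.        ,  0.        ]), 'xyz': array([  76.42260971, -542.12828551,  906.40499886]), 'orientation': array([ 7.01169718e-01, -4.32709263e-04, -7.04833806e-01])}
top {'fx': 391.97188380336985, 'fy': 391.97188380336985, 'cx': 323.3863860443898, 'cy': 201.10707466009794, 'dist_coeffs': array([-0.03903604,  0.        ,  0.        ,  0.        ,  0.        ]), 'xyz': array([ 449.30970744,   -8.53354191, 1240.27786656]), 'orientation': array([ 0.05804489, -0.01003904, -1.54872314])}
{'time': 0.1, 'joints': array([ 1.06840751e+00,  4.80784031e-01,  1.59680397e+00, -5.46775661e-06,
        1.06506103e+00, -4.65738109e-02]), 'joint_velocities': array([-0.00048733, -0.0022281 , -0.00043444, -0.0013124 ,  0.00051383,
       -0.00067584]), 'tau': array([ 1.90101870e-03, -9.52262449e+01, -4.31037855e+01, -1.16285632e-04,
        5.13045903e-03, -1.15685230e-04]), 'tool_pos': array([285.92390948, 583.34350996, 230.72944537]), 'tool_rot': array([-3.14053719e+00, -4.44066669e-05,  2.68578028e+00]), 'ft_force': array([ 0.08941009,  0.04201316, -0.24518242]), 'wrist_torque': array([-0.04108078,  0.05955855, -0.01299618]), 'grip_width': 85.38937096509795} 18.700000000000003
```

View pics/side0.png

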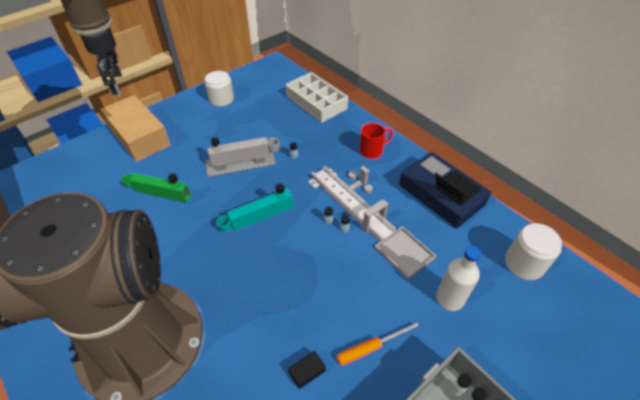

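View pics/top0.png

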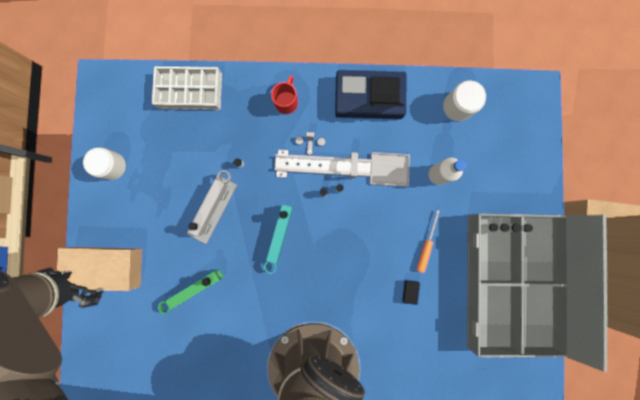

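The top view shows the steel arm in its cradle with the ring at about (224,177) and the knob at (193,227). The rail runs along row ~163 from column 277 to 370, with the bridge at ~360 and the pointer and stubs near (310,140). I'll zoom in on these.

```bash
cat > h.py <<'E'
import numpy as np, cv2
from scipy.spatial.transform import Rotation as R
from station import ctrl
def cam(n):
    c=ctrl.calibration(n); K=np.array([[c['fx'],0,c['cx']],[0,c['fy'],c['cy']],[0,0,1]])
    return K,c['dist_coeffs'],R.from_euler('xyz',c['orientation']).as_matrix(),np.array(c['xyz'])
def ray(n,p):
    K,d,Rm,o=cam(n); u=cv2.undistortPoints(np.array([[p]],float),K,d)[0,0]
    return o,Rm@np.array([u[0],-u[1],-1.])
def onz(n,p,z):
    o,v=ray(n,p); return o+v*(z-o[2])/v[2]
def tri(ps,pt):
    o1,v1=ray('side',ps);o2,v2=ray('top',pt)
    v1/=np.linalg.norm(v1);v2/=np.linalg.norm(v2)
    t=np.linalg.lstsq(np.c_[v1,-v2],o2-o1,rcond=None)[0]
    a=o1+v1*t[0];b=o2+v2*t[1]; return (a+b)/2,np.linalg.norm(a-b)
def proj(n,P):
    K,d,Rm,o=cam(n); q=(np.atleast_2d(P)-o)@Rm; q=q*[1,-1,-1]
    return cv2.projectPoints(q,np.zeros(3),np.zeros(3),K,d)[0][:,0]
def crop(im,x0,y0,x1,y1,s,name):
    c=cv2.resize(im[y0:y1,x0:x1,::-1],None,fx=s,fy=s,interpolation=cv2.INTER_CUBIC)
    for x in range((x0+9)//10*10,x1,10): cv2.putText(c,str(x),((x-x0)*s,8),0,.3,(0,255,255),1); cv2.line(c,((x-x0)*s,10),((x-x0)*s,14),(0,255,255),1)
    for y in range((y0+9)//10*10,y1,10): cv2.putText(c,str(y),(0,(y-y0)*s+4),0,.3,(0,255,255),1)
    cv2.imwrite(f'pics/{name}.png',c)
E
python3 - <<'E'
from h import *
t=cv2.imread('pics/top0.png')[:,:,::-1];s=cv2.imread('pics/side0.png')[:,:,::-1]
crop(t,265,125,415,205,5,'t_rail');crop(t,175,150,255,250,6,'t_arm')
crop(s,300,155,440,275,5,'s_rail');crop(s,195,125,305,185,7,'s_arm')
E
```

```text
(no output)
```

View pics/t_rail.png

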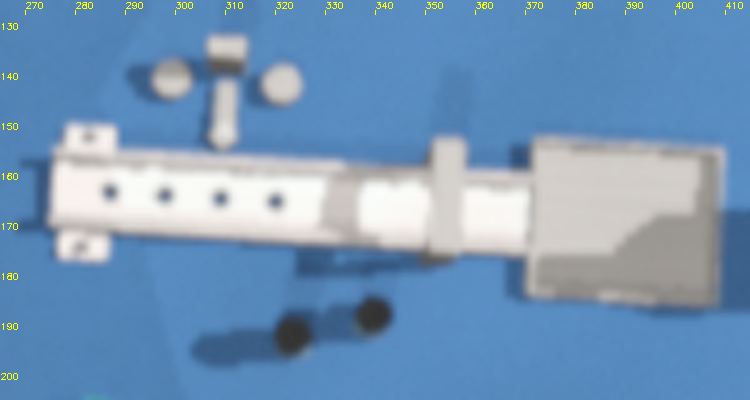

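View pics/t_arm.png

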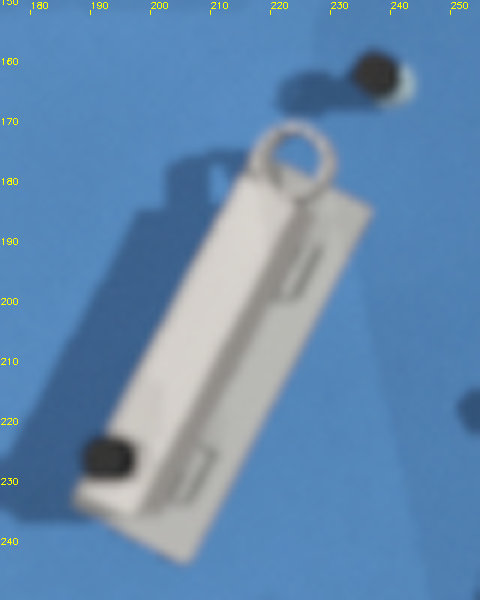

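View pics/s_rail.png

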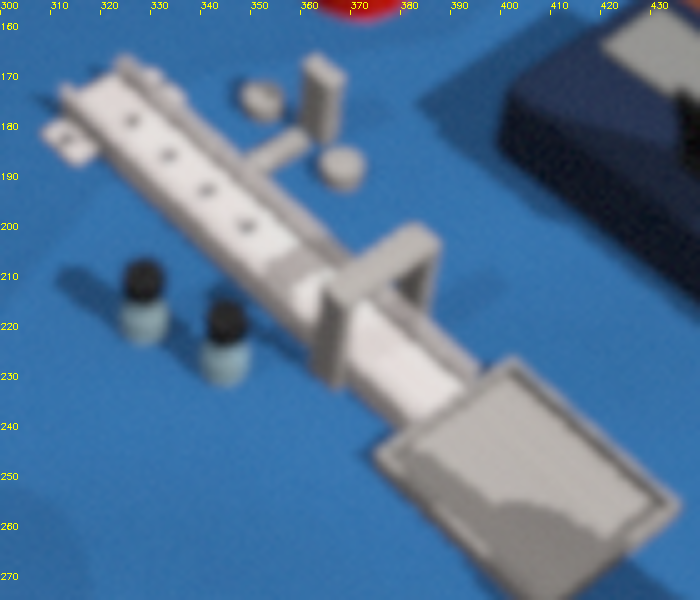

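View pics/s_arm.png

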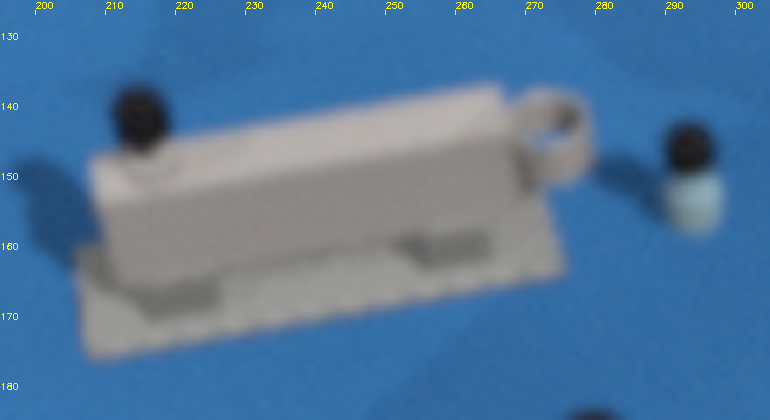

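Top crop: holes at about (287,163), (298,164), (309,164) and (320,165). The pointer bar is at column ~310, which is square to the third hole, and the stubs stand beside holes 2 and 4. Next I measure these by centroids in both views.

```bash
cat > m.py <<'E'
from h import *
def dark(im,x,y,r,inv=False):
    g=cv2.cvtColor(im,cv2.COLOR_RGB2GRAY).astype(float)
    p=g[y-r:y+r+1,x-r:x+r+1]; thr=(p.max()+p.min())/2
    w=np.clip(thr-p,0,None); 
    yy,xx=np.mgrid[y-r:y+r+1,x-r:x+r+1]; return np.array([(w*xx).sum(),(w*yy).sum()])/w.sum()
def knob(im,x,y,r):
    m=(im.max(2)<70).astype(np.uint8); k=np.zeros_like(m);k[y-r:y+r,x-r:x+r]=1
    ys,xs=np.nonzero(m*k); return np.array([xs.mean(),ys.mean()]),(xs.min(),xs.max(),ys.min(),ys.max())
E
python3 - <<'E'
from m import *
t=cv2.imread('pics/top0.png')[:,:,::-1];s=cv2.imread('pics/side0.png')[:,:,::-1]
T=[(287,163),(298,164),(309,164),(320,165)];S=[(326,179),(334,186),(341,192),(349,200)]
H=[]
for a,b in zip(T,S):
    pt=dark(t,*a,3);ps=dark(s,*b,3);P,e=tri(ps,pt);H.append(onz('top',pt,12));print('hole',pt.round(2),ps.round(2),P.round(1),e.round(1),'top@12',H[-1].round(1),'side@12',onz('side',ps,12).round(1))
H=np.array(H);d=H[3]-H[0];print('len',np.linalg.norm(d),'yaw',np.arctan2(d[1],d[0]))
kt,bt=knob(t,193,226,8);ks,bs=knob(s,214,142,8);print('knob',kt,bt,ks,bs,tri(ks,kt))
print('bar/plate',onz('top',(309.3,150),8),onz('top',(310.3,134),55))
# bridge top edges, tray
for p in [(350,153),(358,153),(350,176),(358,176)]:print('bridge',onz('top',p,75).round(1))
rt=(224,176.5);rs=(273,141.5)
print('ring',tri(rs,rt),onz('top',rt,62))
E
```

```text
hole [286.53 162.96] [326.1  178.54] [640.   99.1  10.9] 2.2 top@12 [638.9  99.7  12. ] side@12 [640.2  97.7  12. ]
hole [297.53 163.59] [333.26 185.58] [638.6  64.7   9.6] 1.3 top@12 [637.7  64.9  12. ] side@12 [637.6  62.7  12. ]
hole [308.64 164.29] [341.01 192.56] [637.2  29.4   9.9] 1.5 top@12 [636.3  29.8  12. ] side@12 [636.5  27.7  12. ]
hole [319.64 164.8 ] [348.92 199.83] [636.4  -5.3   9.1] 1.2 top@12 [635.5  -4.9  12. ] side@12 [635.1  -7.3  12. ]
len 104.66827182059855 yaw -1.6036900250449206
knob [192.68571429 225.91428571] (np.int64(189), np.int64(196), np.int64(223), np.int64(228)) [214.66666667 141.71428571] (np.int64(212), np.int64(218), np.int64(138), np.int64(145)) (array([435.1811408 , 360.43262922,  97.42080673]), np.float64(0.527238789904883))
bar/plate [682.63353276  28.9725472    8.        ] [723.32107138  25.69859092  55.        ]
bridge [663.8 -95.5  75. ]
bridge [ 664.4 -119.5   75. ]
bridge [594.3 -96.7  75. ]
bridge [ 594.9 -120.7   75. ]
ring (array([585.62135645, 282.41931114,  64.40270161]), np.float64(0.46465400472351626)) [585.70764689 283.14550637  62.        ]
```

```bash
python3 - <<'E'
from m import *
for a,b in [((216.7,180),(192.5,221.7)),((224.5,183.3),(200,235))]:
    A=onz('top',a,72);B=onz('top',b,72);d=A-B;print('edge',A.round(1),B.round(1),np.arctan2(d[1],d[0]))
    n=np.array([np.sin(-.476),-np.cos(-.476)]);print('lateral from knob',(A[:2]-[435.2,360.4])@n,(B[:2]-[435.2,360.4])@n)
t=cv2.imread('pics/top0.png')[:,:,::-1]
g=np.array([435.2,360.4])+65*np.array([np.cos(-.476),np.sin(-.476)]);print('grasp',g)
for p in [(323.3,191.5),(339.5,187.5),(240,161.5)]:print('vial',onz('top',p,50))
for p in [(299,141),(321.5,141.5)]:print('stub',onz('top',p,14))
s=ctrl.sense();p=s['tool_pos'];y=s['tool_rot'][2]
X=np.array([np.cos(y),np.sin(y)]);Y=np.array([np.sin(y),-np.cos(y)])
d=g-p[:2];print('dtool',d@X,d@Y,'dz',p[2])
E
```

```text
edge [573.5 302.2  72. ] [447.2 369.8  72. ] -0.4914752048485062
lateral from knob -11.652222887697135 -13.870409071456027
edge [564.1 278.4  72. ] [408.2 345.9  72. ] -0.40836233257589477
lateral from knob 13.812808118977244 25.295648877260227
grasp [492.97427101 330.61521178]
vial [548.02982272 -18.04344153  50.        ]
vial [561.39768634 -67.16728622  50.        ]
vial [634.31868422 238.83506106  50.        ]
stub [709.50333364  62.06612661  14.        ]
stub [709.59613975  -9.12991509  14.        ]
dtool -297.1602384780813 -135.78378983275854 dz 230.72944536661254
```

Request:
send_rows([
  {"slide": [-0.033,-0.0151,0],"yaw": 0.02,"claw": 0.07},
  {"slide": [-0.033,-0.0151,0],"yaw": 0,"claw": 0.07},
  {"slide": [-0.033,-0.0151,0],"yaw": 0,"claw": 0.07},
  {"slide": [-0.033,-0.0151,0],"yaw": 0,"claw": 0.07},
  {"slide": [-0.033,-0.0151,0],"yaw": 0,"claw": 0.07},
  {"slide": [-0.033,-0.0151,0],"yaw": 0,"claw": 0.07},
  {"slide": [-0.033,-0.0151,0],"yaw": 0,"claw": 0.07},
  {"slide": [-0.033,-0.0151,0],"yaw": 0,"claw": 0.07},
  {"slide": [-0.033,-0.0151,0],"yaw": 0,"claw": 0.07},
  {"slide": [0,0,0],"yaw": 0,"claw": 0.07},
])

```text
time: 0.93
tool_pos: [491.7, 322.8, 231.1]
tool_rot: [-3.141, 0.001, 2.663]
ft_force: [-0.7, 0.3, 0.5]
grip_width: 70.3
```

```bash
cat >> h.py <<'E'
def to(x,y,z,yaw):
    s=ctrl.sense();p=s['tool_pos'];Rm=R.from_euler('xyz',s['tool_rot']).as_matrix()
    d=Rm.T@(np.array([x,y,z])-p);print('pos',p.round(1),'rot',s['tool_rot'].round(4),'slide mm',d.round(1),'yaw',-((yaw-s['tool_rot'][2]+np.pi)%(2*np.pi)-np.pi).round(4) if 0 else round(-((yaw-s['tool_rot'][2]+np.pi)%(2*np.pi)-np.pi),4))
E
python3 -c "
from h import *
to(493,330.6,120,2.6656)"
```

```text
pos [491.7 322.8 231.1] rot [-3.1408e+00  1.3000e-03  2.6626e+00] slide mm [  2.6   7.6 111.1] yaw -0.003
```

Request:
send_rows([
  {"slide": [0.0026,0.0076,0.02],"yaw": -0.003,"claw": 0.07},
  {"slide": [0,0,0.03],"yaw": 0,"claw": 0.07},
  {"slide": [0,0,0.03],"yaw": 0,"claw": 0.07},
  {"slide": [0,0,0.03],"yaw": 0,"claw": 0.07},
  {"slide": [0,0,0],"yaw": 0,"claw": 0.07},
])

```text
time: 1.35
tool_pos: [486.6, 333.4, 116.2]
tool_rot: [-3.135, -0.004, 2.669]
ft_force: [-1.7, -0.8, -0.4]
grip_width: 70.2
```

```bash
python3 - <<'E'
from h import *
to(493,330.6,39,2.6656)
crop(ctrl.read_camera('side'),170,60,320,190,5,'s1');crop(ctrl.read_camera('top'),165,150,265,250,6,'t1')
E
```

```text
pos [486.6 333.4 116.2] rot [-3.1348 -0.0041  2.6687] slide mm [-7.2  0.9 77.2] yaw 0.0031
```

View pics/s1.png

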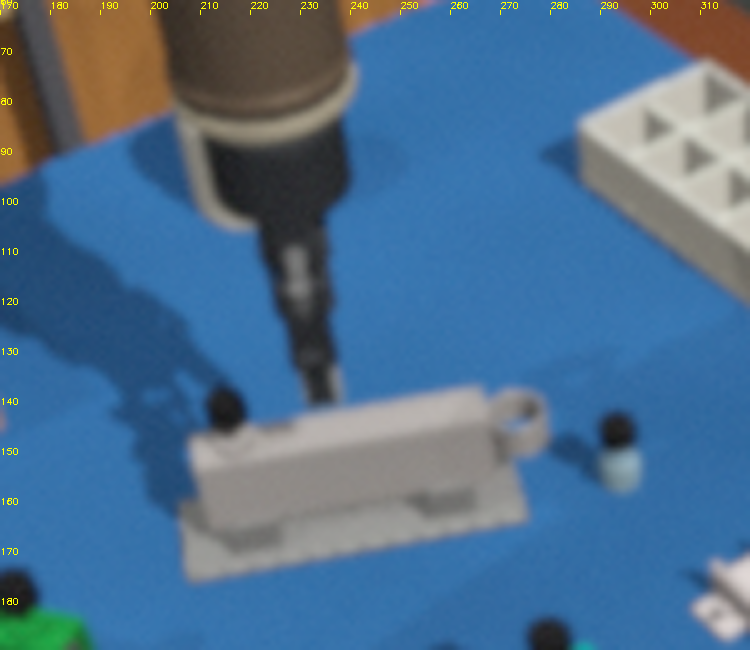

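View pics/t1.png

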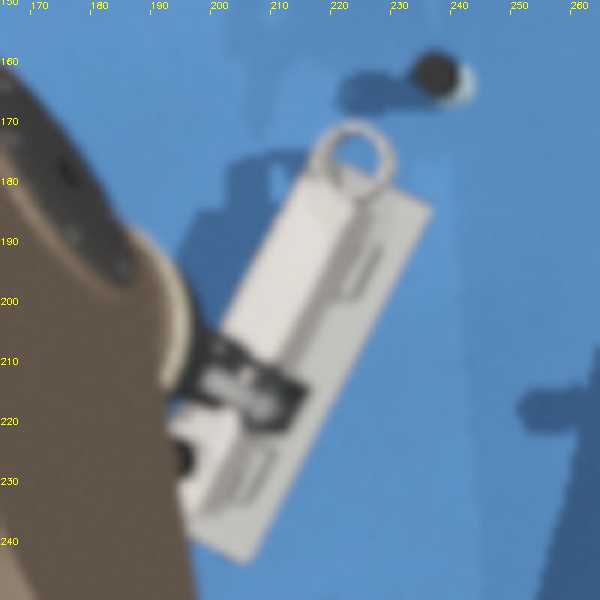

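The gripper straddles the tube, clear of the knob: fingers at (207,214) in the top view and the tip at (232,140) in the side view. Now I check whether it has settled.

```bash
python3 - <<'E'
from h import *
to(493,330.6,39,2.6656)
E
```

```text
pos [489.  334.9 121. ] rot [-3.1395e+00 -1.2000e-03  2.6688e+00] slide mm [-5.6 -1.8 82. ] yaw 0.0032
```

Request:
send_rows([
  {"slide": [-0.0056,-0.0018,0.012],"yaw": 0.003,"claw": 0.07},
  {"slide": [0,0,0.015],"yaw": 0,"claw": 0.07},
  {"slide": [0,0,0.01],"yaw": 0,"claw": 0.07},
  {"slide": [0,0,0],"yaw": 0,"claw": 0.07},
  {"slide": [0,0,0],"yaw": 0,"claw": 0.07},
  {"slide": [0,0,0],"yaw": 0,"claw": 0.07},
])

```text
time: 1.95
tool_pos: [494.3, 331.4, 85.2]
tool_rot: [3.141, 0.001, 2.666]
ft_force: [-0.3, 0.4, 0.4]
grip_width: 70.0
```

```bash
python3 - <<'E'
from h import *
to(493,330.6,39,2.6656)
E
```

```text
pos [494.3 331.4  85.2] rot [3.1406e+00 6.0000e-04 2.6658e+00] slide mm [ 0.8 -1.3 46.2] yaw 0.0002
```

Request:
send_rows([
  {"slide": [0.0008,-0.0013,0.01],"yaw": 0,"claw": 0.07},
  {"slide": [0,0,0.014],"yaw": 0,"claw": 0.07},
  {"slide": [0,0,0.012],"yaw": 0,"claw": 0.07},
  {"slide": [0,0,0.007],"yaw": 0,"claw": 0.07},
  {"slide": [0,0,0.003],"yaw": 0,"claw": 0.06},
  {"slide": [0,0,0],"yaw": 0,"claw": 0.055},
  {"slide": [0,0,0],"yaw": 0,"claw": 0.05},
  {"slide": [0,0,0],"yaw": 0,"claw": 0.045},
])

```text
time: 2.62
tool_pos: [492.8, 330.4, 38.7]
tool_rot: [3.141, 0.0, 2.666]
ft_force: [0.5, -0.1, 0.5]
grip_width: 44.8
```

```bash
python3 - <<'E'
from h import *
to(493,330.6,39,2.6656)
crop(ctrl.read_camera('side'),170,80,320,190,5,'s2');crop(ctrl.read_camera('top'),165,150,265,250,6,'t2')
E
```

```text
pos [492.8 330.4  38.7] rot [3.1410e+00 3.0000e-04 2.6658e+00] slide mm [-0.1  0.2 -0.3] yaw 0.0002
```

View pics/s2.png

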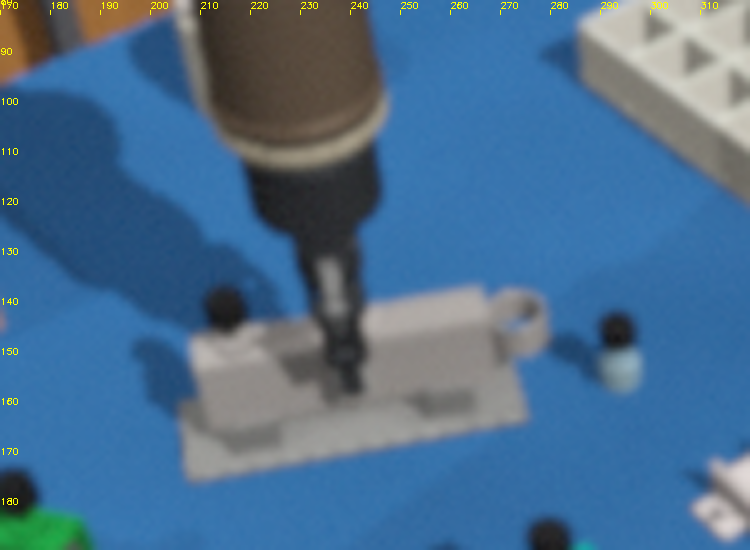

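View pics/t2.png

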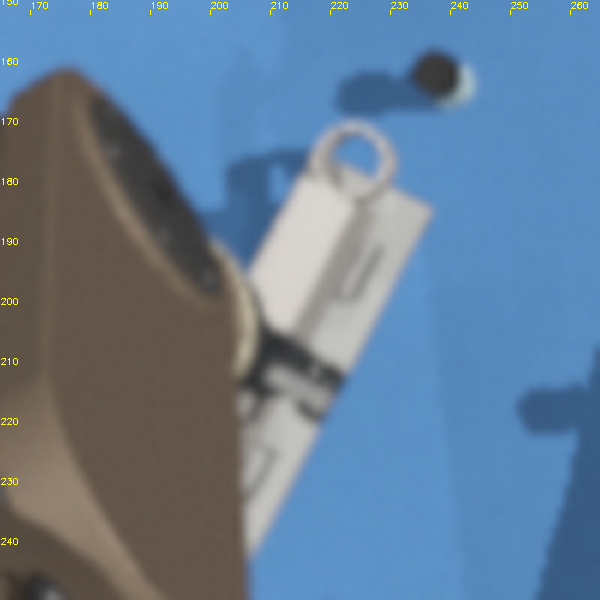

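The fingers straddle the tube mid-length, (237,150) in the side view, and the knob is clear. I close the gripper.

Request:
send_rows([
  {"slide": [0,0,0],"yaw": 0,"claw": 0.038},
  {"slide": [0,0,0],"yaw": 0,"claw": 0.034},
  {"slide": [0,0,0],"yaw": 0,"claw": 0.03},
  {"slide": [0,0,0],"yaw": 0,"claw": 0.025},
  {"slide": [0,0,0],"yaw": 0,"claw": 0.02},
  {"slide": [0,0,0],"yaw": 0,"claw": 0.02},
  {"slide": [0,0,0],"yaw": 0,"claw": 0.02},
])

```text
time: 3.3
tool_pos: [492.6, 330.4, 38.8]
tool_rot: [3.141, 0.0, 2.666]
ft_force: [-1.0, -0.4, 7.5]
grip_width: 29.4
```

Request:
send_rows([
  {"slide": [0,0,-0.004],"yaw": 0,"claw": 0.02},
  {"slide": [0,0,-0.008],"yaw": 0,"claw": 0.02},
  {"slide": [0,0,-0.012],"yaw": 0,"claw": 0.02},
  {"slide": [0,0,-0.014],"yaw": 0,"claw": 0.02},
  {"slide": [0,0,-0.014],"yaw": 0,"claw": 0.02},
  {"slide": [0,0,-0.014],"yaw": 0,"claw": 0.02},
  {"slide": [0,0,-0.014],"yaw": 0,"claw": 0.02},
  {"slide": [0,0,-0.012],"yaw": 0,"claw": 0.02},
  {"slide": [0,0,-0.008],"yaw": 0,"claw": 0.02},
  {"slide": [0,0,0],"yaw": 0,"claw": 0.02},
])

```text
time: 4.13
tool_pos: [493.3, 330.8, 140.4]
tool_rot: [3.139, 0.001, 2.666]
ft_force: [0.6, 0.4, -7.8]
grip_width: 29.4
```

```bash
python3 - <<'E'
from h import *
u=np.array([np.cos(-1.6037),np.sin(-1.6037)]);g=np.array([637.5,98.9])+65*u;print(g)
to(g[0],g[1],139,1.538)
crop(ctrl.read_camera('side'),170,60,320,190,5,'s3')
E
```

```text
[635.36164714  33.93518301]
pos [493.3 330.8 140.4] rot [3.1392e+00 1.5000e-03 2.6659e+00] slide mm [-262.3 -198.8    1.3] yaw 1.1279
```

View pics/s3.png

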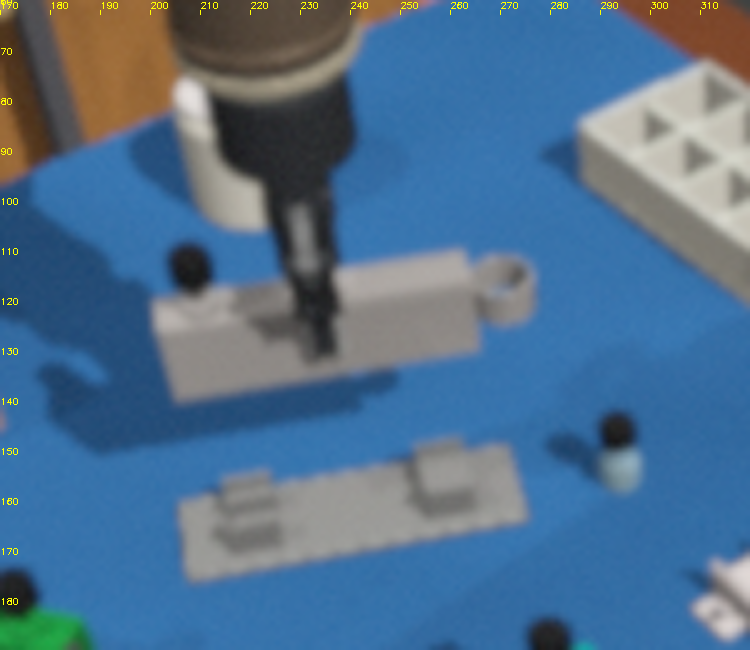

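The arm has lifted out level, with the weight reading as expected. I carry it to above the rail, then turn it.

Request:
send_rows([
  {"slide": [-0.0131,-0.0099,0],"yaw": 0,"claw": 0.02},
  {"slide": [-0.0236,-0.0179,0],"yaw": 0,"claw": 0.02},
  {"slide": [-0.0315,-0.0239,0],"yaw": 0,"claw": 0.02},
  {"slide": [-0.0315,-0.0239,0],"yaw": 0,"claw": 0.02},
  {"slide": [-0.0315,-0.0239,0],"yaw": 0,"claw": 0.02},
  {"slide": [-0.0315,-0.0239,0],"yaw": 0,"claw": 0.02},
  {"slide": [-0.0315,-0.0239,0],"yaw": 0,"claw": 0.02},
  {"slide": [-0.0315,-0.0239,0],"yaw": 0,"claw": 0.02},
  {"slide": [-0.0236,-0.0179,0],"yaw": 0,"claw": 0.02},
  {"slide": [-0.0131,-0.0099,0],"yaw": 0,"claw": 0.02},
])

```text
time: 5.02
tool_pos: [635.5, 29.7, 137.3]
tool_rot: [-3.141, -0.0, 2.664]
ft_force: [1.1, 0.1, -7.5]
grip_width: 29.2
```

Request:
send_rows([
  {"slide": [0,0,0],"yaw": 0.05,"claw": 0.02},
  {"slide": [0,0,0],"yaw": 0.1,"claw": 0.02},
  {"slide": [0,0,0],"yaw": 0.12,"claw": 0.02},
  {"slide": [0,0,0],"yaw": 0.12,"claw": 0.02},
  {"slide": [0,0,0],"yaw": 0.12,"claw": 0.02},
  {"slide": [0,0,0],"yaw": 0.12,"claw": 0.02},
  {"slide": [0,0,0],"yaw": 0.12,"claw": 0.02},
  {"slide": [0,0,0],"yaw": 0.12,"claw": 0.02},
  {"slide": [0,0,0],"yaw": 0.12,"claw": 0.02},
  {"slide": [0,0,0],"yaw": 0.09,"claw": 0.02},
])

```text
time: 5.85
tool_pos: [633.7, 33.5, 137.2]
tool_rot: [-3.14, -0.0, 1.579]
ft_force: [0.2, -0.4, -9.0]
grip_width: 29.5
```

Request:
send_rows([
  {"slide": [0,0,0],"yaw": 0.04,"claw": 0.02},
  {"slide": [0,0,0],"yaw": 0,"claw": 0.02},
  {"slide": [0,0,0],"yaw": 0,"claw": 0.02},
  {"slide": [0,0,0],"yaw": 0,"claw": 0.02},
])

```text
time: 6.18
tool_pos: [634.2, 33.4, 137.8]
tool_rot: [-3.141, 0.0, 1.548]
ft_force: [0.5, 0.0, -7.5]
grip_width: 29.4
```

```bash
python3 - <<'E'
from h import *
to(635.4,34,139,1.538)
s=ctrl.read_camera('side');t=ctrl.read_camera('top')
cv2.imwrite('pics/side4.png',s[:,:,::-1]);cv2.imwrite('pics/top4.png',t[:,:,::-1])
crop(s,270,110,420,260,5,'s4');crop(t,255,110,405,220,5,'t4')
E
```

```text
pos [634.2  33.4 137.8] rot [-3.1407  0.      1.5478] slide mm [ 0.7  1.2 -1.2] yaw 0.0098
```

View pics/s4.png

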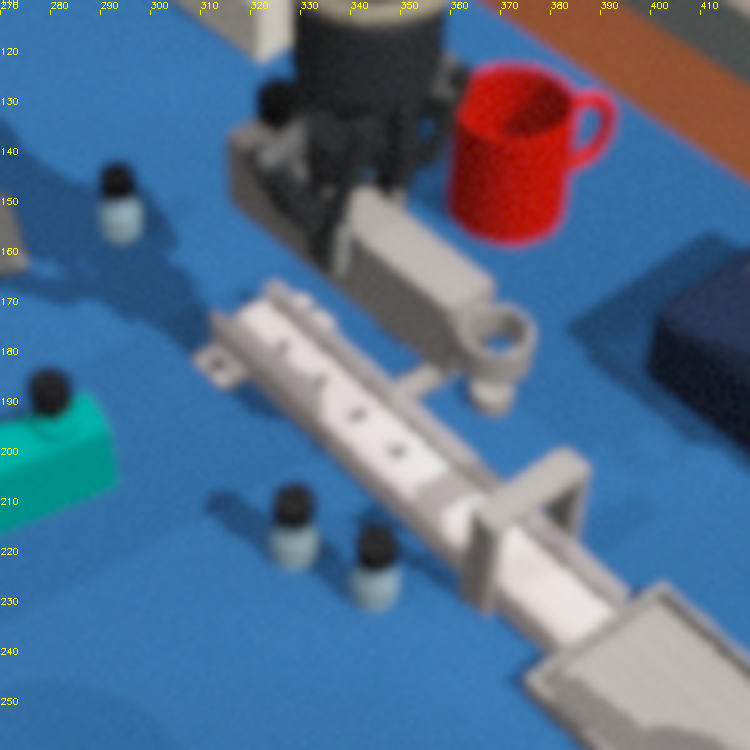

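View pics/t4.png

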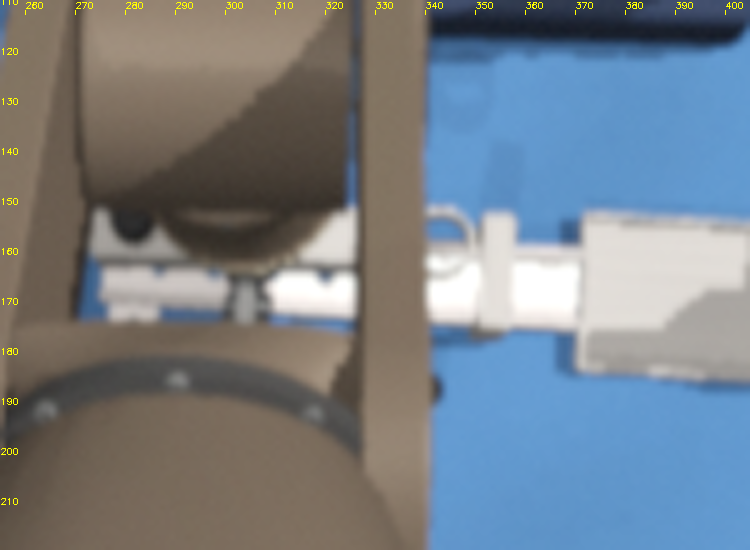

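The knob shows at about (281,155) in the top view and (325,130) in the side view. The ring is at (342,159) in the top view and (369,174) in the side view. I measure both against the gripper.

```bash
python3 - <<'E'
from m import *
t=cv2.imread('pics/top4.png')[:,:,::-1];s=cv2.imread('pics/side4.png')[:,:,::-1]
m=(t.max(2)<75)
for y in range(146,164):print(y,''.join('#' if t[y,x].max()<75 else ('+' if t[y,x].max()<110 else '.') for x in range(270,295)))
for y in range(120,140):print(y,''.join('#' if s[y,x].max()<75 else ('+' if s[y,x].max()<110 else '.') for x in range(312,340)))
E
```

```text
146 +##++++++++++############
147 +##++++++#+##############
148 +########################
149 ++#######################
150 ++#######################
151 ++##++###################
152 ++#+..+################++
153 ++#+...+###############++
154 ++#+...+################+
155 +##....+########++#######
156 +##.....+######+..+######
157 +#+......#####+....+#####
158 +#+.......++++......+####
159 +#+..................++##
160 ##+...................++#
161 ##+...................+++
162 ##+..++.+++....++++++++++
163 ##+..............+.......
120 ................+###########
121 ................+###########
122 ................+###########
123 .................###########
124 .................###########
125 ................+###########
126 ...........++###############
127 ..........+#################
128 ..........##################
129 .........+##################
130 .........+##################
131 .........+##################
132 .........+##################
133 .........+##################
134 .........+##################
135 .........++#####+++#########
136 ..........+++++++++#########
137 ...........+++++.++#########
138 ....+++.++++.+...++#########
139 ....++++++++...++++#########
```

```bash
python3 - <<'E'
from m import *
o=np.array([435.2,360.4])-[492.6,330.4]
a=1.5478-2.666;Rz=np.array([[np.cos(a),-np.sin(a)],[np.sin(a),np.cos(a)]])
p=np.array([634.2,33.4])+Rz@o;print('knob by TCP',p)
k=onz('top',(281.5,153.3),198);print('knob top',k)
print('proj of that',proj('top',[[*p,198]]),proj('side',[[*p,198]]))
print(tri((369.5,173.5),(342.3,158.5)))
u=np.array([np.cos(-1.594),np.sin(-1.594)]);print('ring by tcp',p+168*u, proj('top',[[*(p+168*u),161]]),proj('side',[[*(p+168*u),161]]))
E
```

```text
knob by TCP [636.07831245  98.13972461]
knob top [635.98118143  97.51747439 198.        ]
proj of that [[281.26916655 153.25891082]] [[325.45499215 130.24114791]]
(array([632.82494168, -69.1921841 , 168.1099682 ]), np.float64(5.181024812761902))
ring by tcp [632.18044515 -69.81505094] [[342.9867241  158.45444047]] [[368.19787044 175.87587925]]
```

Request:
send_rows([
  {"slide": [0.0013,0.0024,0.005],"yaw": 0.01,"claw": 0.02},
  {"slide": [0,0,0.01],"yaw": 0,"claw": 0.02},
  {"slide": [0,0,0.015],"yaw": 0,"claw": 0.02},
  {"slide": [0,0,0.015],"yaw": 0,"claw": 0.02},
  {"slide": [0,0,0.015],"yaw": 0,"claw": 0.02},
  {"slide": [0,0,0.013],"yaw": 0,"claw": 0.02},
  {"slide": [0,0,0.006],"yaw": 0,"claw": 0.02},
  {"slide": [0,0,0],"yaw": 0,"claw": 0.02},
  {"slide": [0,0,0],"yaw": 0,"claw": 0.02},
  {"slide": [0,0,0],"yaw": 0,"claw": 0.02},
])

```text
time: 7.12
tool_pos: [637.5, 34.4, 59.9]
tool_rot: [3.141, -0.0, 1.536]
ft_force: [-0.3, -0.3, -7.8]
grip_width: 29.0
```

```bash
python3 - <<'E'
from h import *
to(637,34,28,1.5376)
s=ctrl.read_camera('side');t=ctrl.read_camera('top')
cv2.imwrite('pics/side5.png',s[:,:,::-1]);cv2.imwrite('pics/top5.png',t[:,:,::-1])
crop(s,270,120,420,260,5,'s5');crop(t,255,110,405,220,5,'t5')
E
```

```text
pos [637.5  34.4  59.9] rot [ 3.1405 -0.      1.5359] slide mm [-0.5 -0.6 31.9] yaw -0.0017
```

View pics/s5.png

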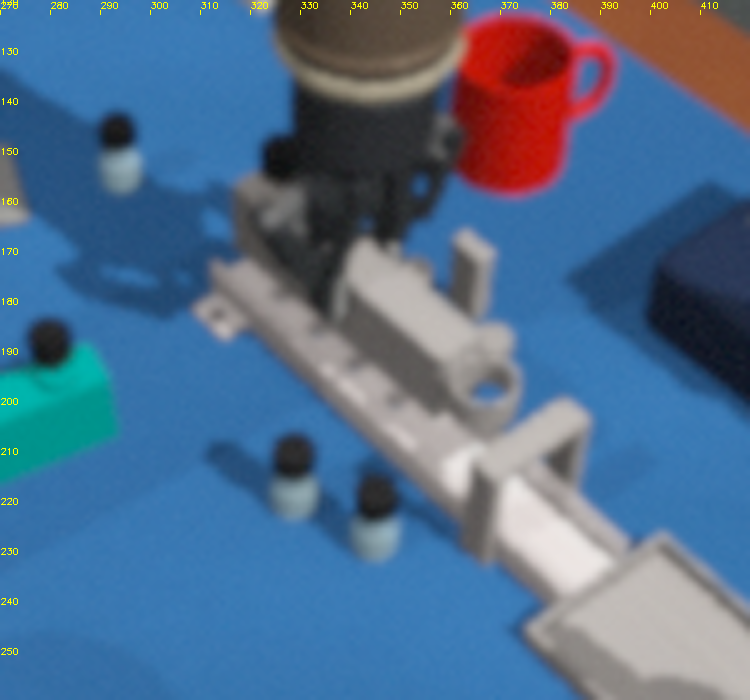

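View pics/t5.png

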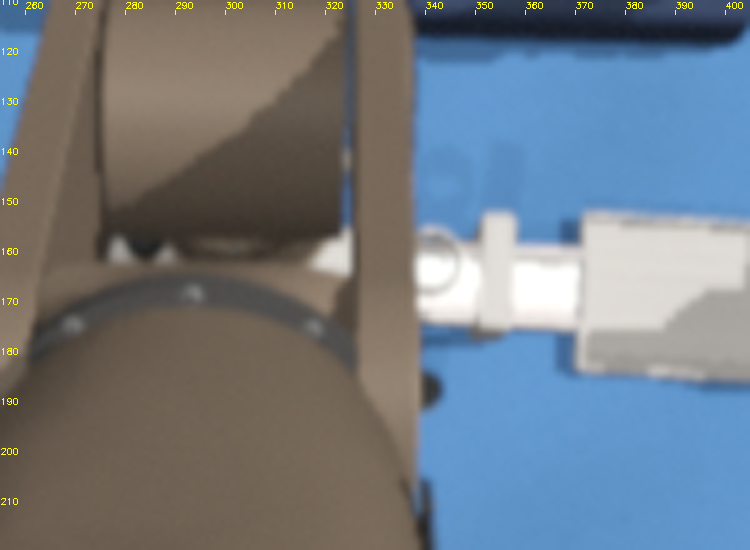

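The knob is at about (325,151) in the side view, with the ring at (367,195). I compare these with the prediction.

```bash
python3 - <<'E'
from m import *
o=np.array([435.2,360.4])-[492.6,330.4]
a=1.5359-2.666;Rz=np.array([[np.cos(a),-np.sin(a)],[np.sin(a),np.cos(a)]])
p=np.array([637.5,34.4])+Rz@o;print('knob',p)
u=np.array([np.cos(-1.6057),np.sin(-1.6057)]);r=p+168*u
print('knob side',proj('side',[[*p,120.6]]),proj('top',[[*p,120.6]]),'ring',proj('side',[[*r,83]]),proj('top',[[*r,83]]))
# knob pixel ->world
s=cv2.imread('pics/side5.png')[:,:,::-1]
for y in range(140,164):print(y,''.join('#' if s[y,x].max()<75 else ('+' if s[y,x].max()<110 else '.') for x in range(312,345)))
print(onz('side',(325.4,151.3),120.6))
t=cv2.imread('pics/top5.png')[:,:,::-1]
for y in range(154,172):print(y,' '.join('%3d'%t[y,x].mean() for x in range(335,352)))
print(onz('top',(341,162),83))
E
```

```text
knob [640.148564    99.11278938]
knob side [[326.10989288 151.19678275]] [[283.58147639 156.68144718]] ring [[365.93156585 195.88424858]] [[341.0850237  162.10782527]]
140 ................+###########+++++
141 ................+################
142 ................+################
143 ................+################
144 ................+################
145 ................+################
146 ................+################
147 ............+++##################
148 ...........+#####################
149 ..........+######################
150 ..........+######################
151 ..........+######################
152 ..........+######################
153 ..........+######################
154 ..........+######################
155 ..........+######################
156 ..........++#####################
157 ............++++++###############
158 .....++.....+++++++##############
159 ....++++..+++....++##############
160 ....+++++++++....++##############
161 ....+++++++++...+++##############
162 ....+++###++...++++##############
163 ....+++###+...++++###############
[638.37517225 100.06
[... 657 characters left out ...]
238 226 214
163 104 108 144 209 254 255 255 255 255 255 248 228 246 255 255 246 221
164 104 108 141 209 253 255 255 255 255 255 244 232 252 255 255 252 228
165 106 107 136 203 249 255 255 255 254 246 233 236 254 255 255 253 232
166 107 109 128 188 237 246 248 247 240 228 228 245 255 255 255 252 234
167 109 110 122 165 206 215 219 220 217 222 241 254 255 255 254 246 231
168 112 112 122 158 194 198 202 215 227 240 253 255 255 255 253 237 229
169 114 114 128 180 225 230 232 241 250 253 254 255 255 255 250 233 228
170 115 117 133 190 238 247 249 251 252 252 252 252 252 253 245 229 227
171 117 117 130 180 224 235 241 245 245 244 244 243 244 245 239 225 224
[634.60351957 -68.5254417   83.        ]
```

Request:
send_rows([
  {"slide": [0,-0.0005,0.005],"yaw": 0,"claw": 0.02},
  {"slide": [0,0,0.006],"yaw": 0,"claw": 0.02},
  {"slide": [0,0,0.005],"yaw": 0,"claw": 0.02},
  {"slide": [0,0,0.003],"yaw": 0,"claw": 0.02},
  {"slide": [0,0,0],"yaw": 0,"claw": 0.02},
  {"slide": [0,0,0],"yaw": 0,"claw": 0.02},
])

```text
time: 7.72
tool_pos: [636.3, 34.4, 39.9]
tool_rot: [-3.141, 0.0, 1.536]
ft_force: [1.1, 1.2, -8.2]
grip_width: 29.3
```

Request:
send_rows([
  {"slide": [0,0,0.002],"yaw": 0,"claw": 0.02},
  {"slide": [0,0,0.002],"yaw": 0,"claw": 0.02},
  {"slide": [0,0,0.002],"yaw": 0,"claw": 0.02},
  {"slide": [0,0,0],"yaw": 0,"claw": 0.02},
  {"slide": [0,0,0],"yaw": 0,"claw": 0.02},
])

```text
time: 8.13
tool_pos: [636.4, 34.4, 34.2]
tool_rot: [-3.141, 0.0, 1.536]
ft_force: [-0.3, 0.2, -7.2]
grip_width: 29.0
```

Request:
send_rows([
  {"slide": [0,0,0.0015],"yaw": 0,"claw": 0.02},
  {"slide": [0,0,0.0015],"yaw": 0,"claw": 0.02},
  {"slide": [0,0,0.001],"yaw": 0,"claw": 0.02},
  {"slide": [0,0,0],"yaw": 0,"claw": 0.02},
  {"slide": [0,0,0],"yaw": 0,"claw": 0.02},
])

```text
time: 8.55
tool_pos: [636.4, 34.4, 30.2]
tool_rot: [-3.141, 0.0, 1.536]
ft_force: [0.3, 0.2, -8.6]
grip_width: 29.3
```

```bash
python3 - <<'E'
from m import *
to(637,34,28,1.5376)
s=ctrl.read_camera('side')
cv2.imwrite('pics/side6.png',s[:,:,::-1])
crop(s,290,120,420,260,5,'s6')
for y in range(140,172):print(y,''.join('#' if s[y,x].max()<75 else ('+' if s[y,x].max()<110 else '.') for x in range(312,345)))
print(ctrl.sense()['ft_force'],ctrl.sense()['wrist_torque'])
E
```

```text
pos [636.4  34.4  30.2] rot [-3.1414  0.      1.5358] slide mm [-0.4  0.6  2.2] yaw -0.0018
140 ..............+++#+++++++++++++++
141 ................++#++++++++++++++
142 .................+++++++++++++++.
143 ....................+++++++++++++
144 ................+......++++++++++
145 ................+++..............
146 ................+#++.............
147 ................+###++...........
148 ................+#####+++........
149 ................+########++++....
150 ................+##############++
151 ................+################
152 ................+################
153 ................+################
154 ................+################
155 ............++++#################
156 ...........+#####################
157 ..........+######################
158 ..........+######################
159 ..........+######################
160 ..........#######################
161 .........+#######################
162 .........+#######################
163 .........++######################
164 ...........++####################
165 .....+......++++++###############
166 ....+++......++++++##############
167 ....+++++.++.....++##############
168 ...++++++++++....++##############
169 ...+++++++++....++###############
170 ...++++##+++....++###############
171 ...+++###++...++++###############
[ 0.78389588  0.2040011  -7.29072972] [-0.14134988  0.05919598 -0.00311516]
```

View pics/s6.png

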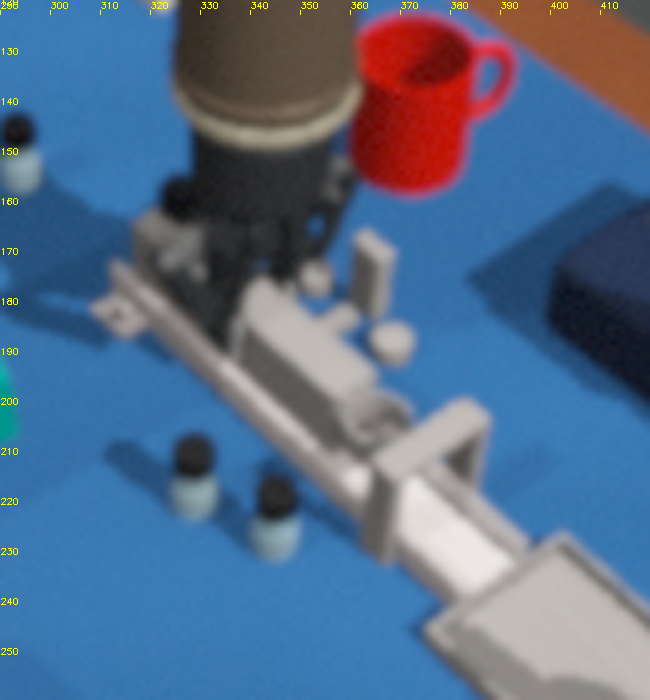

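The arm lies between the rail walls and the force still shows the full weight, so the pin has entered the hole freely. I lower the last couple of millimetres.

Request:
send_rows([
  {"slide": [0,0,0.001],"yaw": 0,"claw": 0.02},
  {"slide": [0,0,0],"yaw": 0,"claw": 0.02},
  {"slide": [0,0,0],"yaw": 0,"claw": 0.02},
])

```text
time: 8.85
tool_pos: [636.5, 34.4, 29.3]
tool_rot: [3.142, -0.0, 1.536]
ft_force: [0.3, 0.8, -7.8]
grip_width: 29.5
```

Request:
send_rows([
  {"slide": [0,0,0.001],"yaw": 0,"claw": 0.02},
  {"slide": [0,0,0],"yaw": 0,"claw": 0.02},
  {"slide": [0,0,0],"yaw": 0,"claw": 0.02},
])

```text
time: 9.1
tool_pos: [636.6, 34.4, 28.8]
tool_rot: [3.141, 0.0, 1.536]
ft_force: [-3.4, -1.9, 4.8]
grip_width: 29.4
```

Contact came at TCP z 28.8, and 28.9 was predicted, so the tube rests on the floor. I release and rise.

Request:
send_rows([
  {"slide": [0,0,-0.0005],"yaw": 0,"claw": 0.034},
  {"slide": [0,0,0],"yaw": 0,"claw": 0.04},
  {"slide": [0,0,0],"yaw": 0,"claw": 0.048},
  {"slide": [0,0,0],"yaw": 0,"claw": 0.048},
  {"slide": [0,0,-0.01],"yaw": 0,"claw": 0.05},
  {"slide": [0,0,-0.02],"yaw": 0,"claw": 0.05},
  {"slide": [0,0,-0.025],"yaw": 0,"claw": 0.05},
  {"slide": [0,0,-0.025],"yaw": 0,"claw": 0.05},
  {"slide": [0,0,-0.02],"yaw": 0,"claw": 0.05},
  {"slide": [0,0,0],"yaw": 0,"claw": 0.05},
])

```text
time: 9.93
tool_pos: [638.9, 34.5, 133.8]
tool_rot: [3.135, -0.0, 1.536]
ft_force: [1.0, 0.1, 0.6]
grip_width: 49.7
```

Request:
send_rows([
  {"slide": [0,0,0],"yaw": 0,"claw": 0.05},
  {"slide": [0,0,0],"yaw": 0,"claw": 0.05},
])

```text
time: 10.1
tool_pos: [636.2, 34.5, 128.8]
tool_rot: [-3.141, 0.0, 1.536]
ft_force: [0.9, -0.1, 0.9]
grip_width: 50.5
```

```bash
python3 - <<'E'
from m import *
to(639.3,99,90,1.5376)
s=ctrl.read_camera('side');t=ctrl.read_camera('top')
cv2.imwrite('pics/side7.png',s[:,:,::-1]);cv2.imwrite('pics/top7.png',t[:,:,::-1])
crop(s,290,130,420,250,6,'s7');crop(t,255,110,405,220,5,'t7')
E
```

```text
pos [636.2  34.5 128.8] rot [-3.1415  0.      1.5358] slide mm [64.6  0.8 38.8] yaw -0.0018
```

View pics/s7.png

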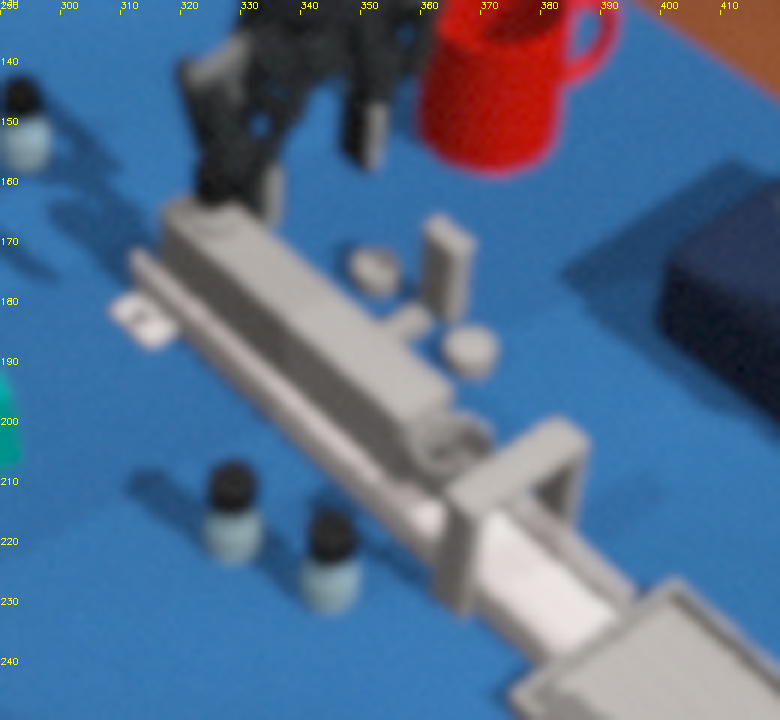

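View pics/t7.png

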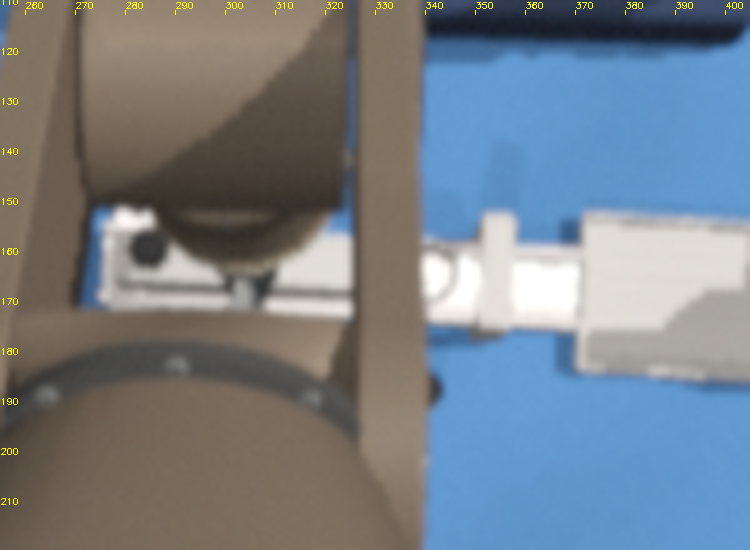

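The arm lies in the rail with the knob at (284.5,159.5) in the top view, and the fingers are clear. I check the knob height to see whether the pin is in.

```bash
python3 - <<'E'
from m import *
t=cv2.imread('pics/top7.png')[:,:,::-1];s=cv2.imread('pics/side7.png')[:,:,::-1]
kt,b=knob(t,284,159,6);print(kt,b)
for y in range(150,172):print(y,' '.join('%3d'%s[y,x].max() for x in range(316,336)))
for z in (89.5,98.5):print(z,proj('side',[[639.3,99,z]]),proj('top',[[639.3,99,z]]),onz('top',kt,z))
E
```

```text
[285.35897436 158.02564103] (np.int64(282), np.int64(289), np.int64(153), np.int64(162))
150 173 174 172 166 147 106  57  36  35  41  45  48  50  45  40  66 101 113  93  57
151 175 175 173 169 155 118  71  36  28  37  41  48  47  48  48  69 102 115  93  55
152 175 175 175 172 162 135  86  39  30  31  45  45  48  48  52  62  84  90  73  52
153 176 176 175 175 167 144 103  52  33  37  41  48  47  53  54  53  60  59  51  52
154 177 177 177 176 170 155 118  73  43  39  41  46  48  51  54  52  50  46  48  57
155 176 177 178 178 174 163 134  88  51  40  37  41  47  48  47  46  44  41  48  61
156 177 178 177 177 175 162 132  85  45  35  39  44  46  49  46  49  41  42  52  72
157 178 178 178 177 173 155 115  69  41  35  37  42  47  50  48  43  38  42  60  88
158 178 179 177 177 173 150 105  51  36  34  37  40  44  43  46  40  41  49  76 107
159 179 178 178 177 171 151  99  48  35  36  31  34  40  40  39  35  41  59  90 119
160 179 178 176 176 170 148  99  45  23  31  30  32  31  32  34  36  45  62  97 123
161 178 177 176 174 165 142  92  40  23  26  30  33  28  26  31  36  46  67 100 126
162
[... 348 characters left out ...]
 135 137 139 144 149 151 153 160 164 167 167 159 142 118 101 114 132
167 136 109 110 129 143 148 147 151 157 162 165 167 167 169 172 166 152 136 136 145
168 128 101  90 108 132 145 146 146 149 155 160 162 165 171 176 177 172 158 155 159
169 118  95  80  88 107 128 142 151 155 157 161 166 170 176 180 179 179 171 168 167
170 106  88  78  78  87 104 126 146 161 168 173 176 177 180 179 180 180 179 173 169
171  97  82  76  76  80  87 102 130 151 166 174 178 179 179 181 180 181 180 179 176
89.5 [[325.80564757 159.49863862]] [[284.56986707 158.76361685]] [641.55618522  96.72884333  89.5       ]
98.5 [[325.83392592 157.17510044]] [[284.29800555 158.2556764 ]] [640.05266456  95.90560759  98.5       ]
```

The knob's lower edge is at row ~164 in the side view, where joint 0 predicts it, so the pin is in the first hole. I move over the knob.

Request:
send_rows([
  {"slide": [0.01,0.0008,0],"yaw": -0.0018,"claw": 0.05},
  {"slide": [0.018,0,0],"yaw": 0,"claw": 0.05},
  {"slide": [0.018,0,0],"yaw": 0,"claw": 0.05},
  {"slide": [0.0125,0,0],"yaw": 0,"claw": 0.05},
  {"slide": [0.006,0,0.006],"yaw": 0,"claw": 0.05},
  {"slide": [0,0,0.006],"yaw": 0,"claw": 0.05},
  {"slide": [0,0,0],"yaw": 0,"claw": 0.05},
  {"slide": [0,0,0],"yaw": 0,"claw": 0.05},
])

```text
time: 10.87
tool_pos: [638.9, 98.3, 115.9]
tool_rot: [-3.14, 0.0, 1.538]
ft_force: [0.0, -0.5, 1.1]
grip_width: 49.9
```

```bash
python3 - <<'E'
from m import *
to(639.3,99,69,1.5376)
s=ctrl.read_camera('side')
crop(s,290,110,420,230,6,'s8')
E
```

```text
pos [638.9  98.3 115.9] rot [-3.1400e+00  4.0000e-04  1.5375e+00] slide mm [ 0.8  0.5 46.9] yaw -0.0001
```

View pics/s8.png

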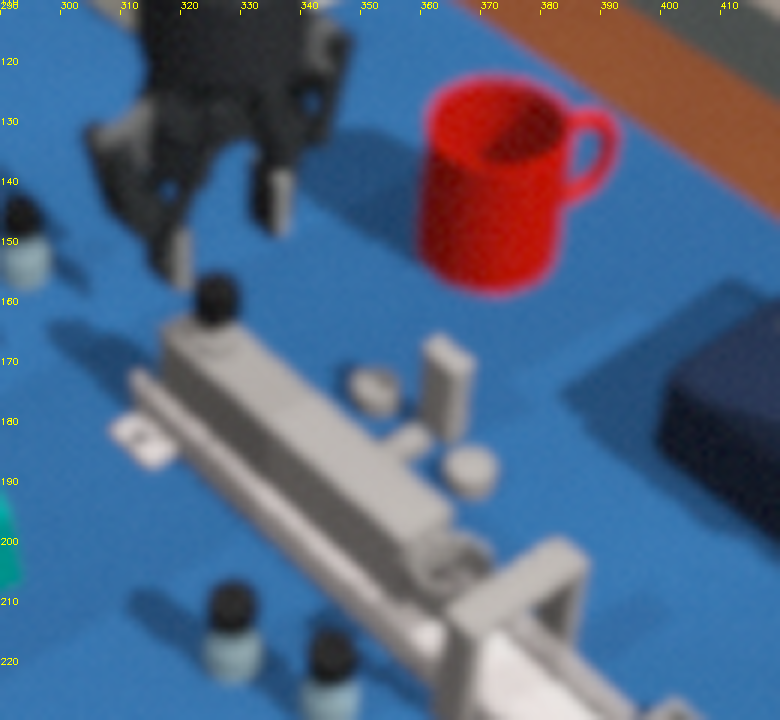

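The knob is fully visible at (325.5,160) and the fingers straddle it from above. I descend and grip.

Request:
send_rows([
  {"slide": [0.0008,0.0005,0.008],"yaw": 0,"claw": 0.05},
  {"slide": [0,0,0.012],"yaw": 0,"claw": 0.05},
  {"slide": [0,0,0.012],"yaw": 0,"claw": 0.05},
  {"slide": [0,0,0.009],"yaw": 0,"claw": 0.05},
  {"slide": [0,0,0.006],"yaw": 0,"claw": 0.05},
  {"slide": [0,0,0],"yaw": 0,"claw": 0.045},
  {"slide": [0,0,0],"yaw": 0,"claw": 0.04},
  {"slide": [0,0,0],"yaw": 0,"claw": 0.035},
])

```text
time: 11.58
tool_pos: [640.2, 99.7, 70.0]
tool_rot: [3.141, -0.0, 1.538]
ft_force: [0.4, -0.4, 0.0]
grip_width: 34.7
```

Request:
send_rows([
  {"slide": [0,0,0],"yaw": 0,"claw": 0.03},
  {"slide": [0,0,0],"yaw": 0,"claw": 0.027},
  {"slide": [0,0,0],"yaw": 0,"claw": 0.024},
  {"slide": [0,0,0],"yaw": 0,"claw": 0.021},
  {"slide": [0,0,0],"yaw": 0,"claw": 0.018},
  {"slide": [0,0,0],"yaw": 0,"claw": 0.015},
  {"slide": [0,0,0],"yaw": 0,"claw": 0.015},
  {"slide": [0,0,0],"yaw": 0,"claw": 0.015},
])

```text
time: 12.25
tool_pos: [639.8, 99.7, 70.4]
tool_rot: [3.142, -0.0, 1.538]
ft_force: [-4.8, 0.5, 7.4]
grip_width: 23.2
```

```bash
python3 - <<'E'
from m import *
to(639.3,99,69,1.5376)
s=ctrl.read_camera('side')
crop(s,290,110,420,230,6,'s9')
E
```

```text
pos [639.8  99.7  70.4] rot [ 3.1415e+00 -1.0000e-04  1.5376e+00] slide mm [-0.8 -0.5  1.4] yaw -0.0
```

View pics/s9.png

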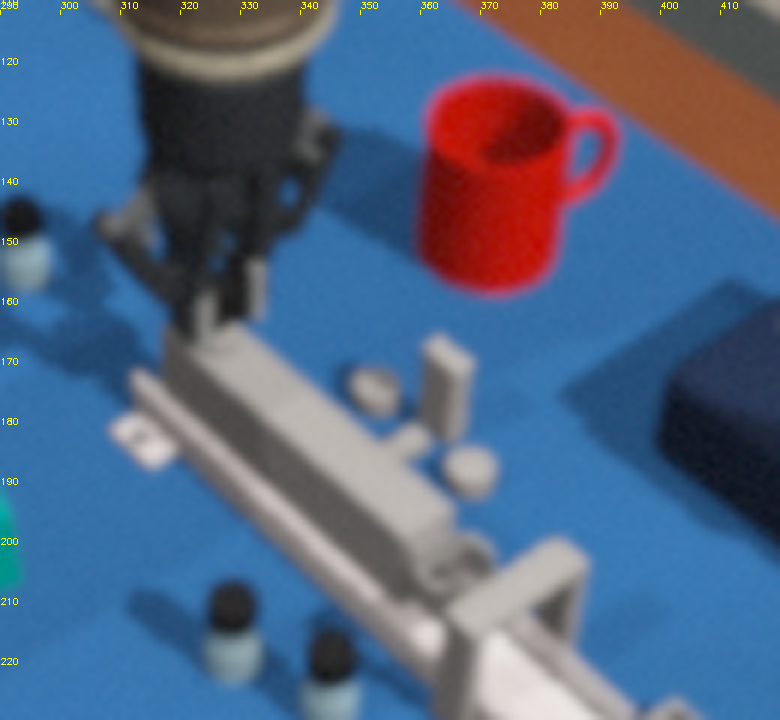

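The knob is gripped at 23 mm opening. I pull it up 13 mm.

Request:
send_rows([
  {"slide": [0,0,-0.001],"yaw": 0,"claw": 0.012},
  {"slide": [0,0,-0.002],"yaw": 0,"claw": 0.012},
  {"slide": [0,0,-0.002],"yaw": 0,"claw": 0.012},
  {"slide": [0,0,-0.002],"yaw": 0,"claw": 0.012},
  {"slide": [0,0,-0.002],"yaw": 0,"claw": 0.012},
  {"slide": [0,0,-0.002],"yaw": 0,"claw": 0.012},
  {"slide": [0,0,-0.002],"yaw": 0,"claw": 0.012},
  {"slide": [0,0,0],"yaw": 0,"claw": 0.012},
  {"slide": [0,0,0],"yaw": 0,"claw": 0.012},
])

```text
time: 13.05
tool_pos: [640.0, 99.7, 82.9]
tool_rot: [3.141, -0.0, 1.538]
ft_force: [-0.8, 1.4, -3.0]
grip_width: 23.0
```

```bash
python3 - <<'E'
from m import *
print(ctrl.sense()['ft_force'],ctrl.sense()['wrist_torque'],ctrl.sense()['tool_pos'])
s=ctrl.read_camera('side')
crop(s,290,110,420,230,6,'s10')
print(ctrl.sense()['ft_force'])
E
```

```text
[-0.78368447  1.44284496 -2.99394106] [ 0.08956239  0.16583641 -0.03615016] [640.04567523  99.65253996  82.90203359]
[-1.20864742  0.70605431 -4.15641808]
```

View pics/s10.png

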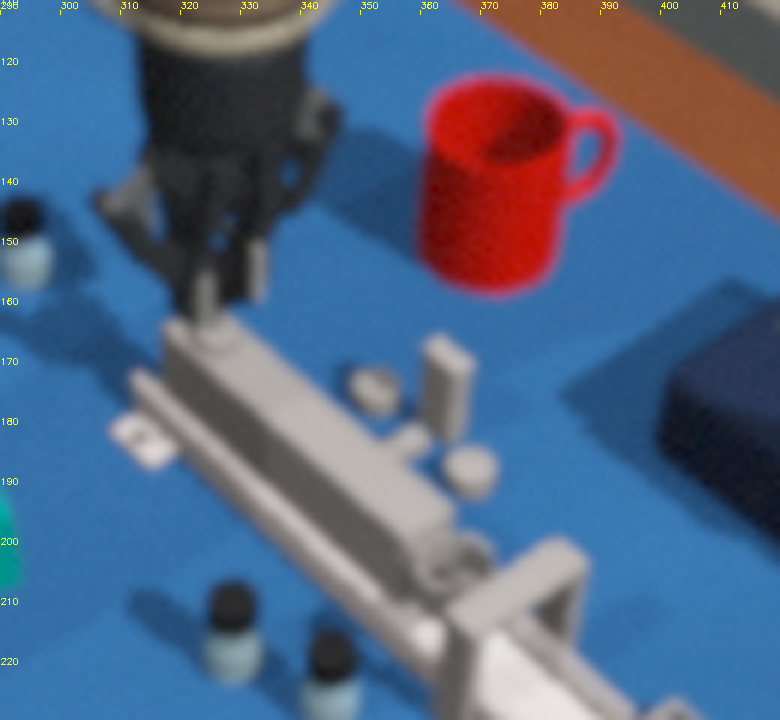

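Pull force is about 3 N, which matches the spring, and the arm stays flat. I slide it out, 10 mm first.

Request:
send_rows([
  {"slide": [-0.002,0,0],"yaw": 0,"claw": 0.012},
  {"slide": [-0.004,0,0],"yaw": 0,"claw": 0.012},
  {"slide": [-0.004,0,0],"yaw": 0,"claw": 0.012},
  {"slide": [0,0,0],"yaw": 0,"claw": 0.012},
])

```text
time: 13.43
tool_pos: [639.6, 88.7, 82.7]
tool_rot: [-3.142, 0.0, 1.537]
ft_force: [-0.4, -0.5, -2.1]
grip_width: 22.9
```

```bash
python3 - <<'E'
from m import *
q=ctrl.sense();print(q['ft_force'],q['wrist_torque'],q['tool_pos'])
s=ctrl.read_camera('side')
crop(s,290,110,420,230,6,'s11')
E
```

```text
[-0.43751908 -0.54017382 -2.06139828] [-0.12177527  0.07113586 -0.08239563] [639.64169865  88.74869031  82.72885343]
```

View pics/s11.png

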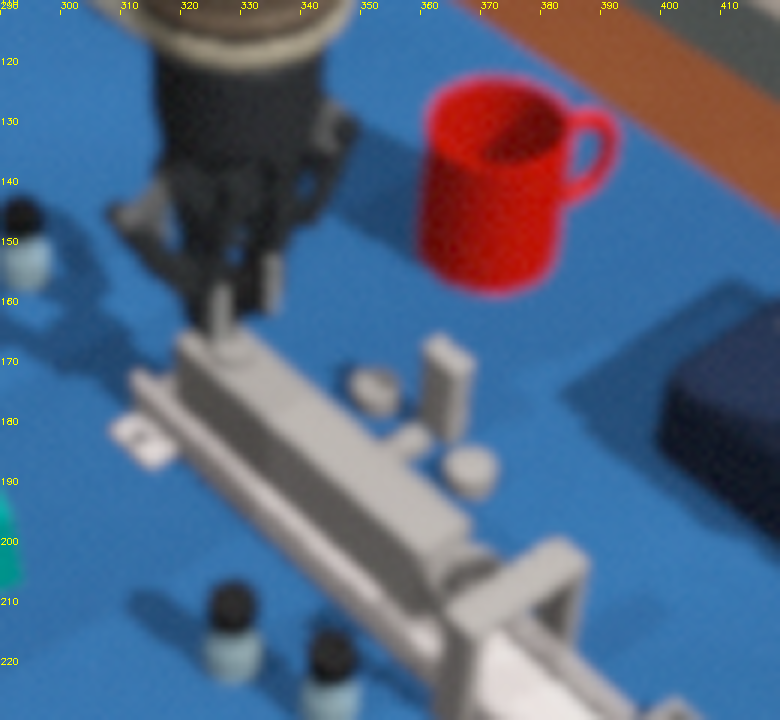

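Request:
send_rows([
  {"slide": [-0.003,0,0],"yaw": 0,"claw": 0.012},
  {"slide": [-0.007,0,0],"yaw": 0,"claw": 0.012},
  {"slide": [-0.009,0,0],"yaw": 0,"claw": 0.012},
  {"slide": [-0.009,0,0],"yaw": 0,"claw": 0.012},
  {"slide": [-0.009,0,0],"yaw": 0,"claw": 0.012},
  {"slide": [-0.009,0,0],"yaw": 0,"claw": 0.012},
  {"slide": [-0.007,0,0],"yaw": 0,"claw": 0.012},
  {"slide": [-0.004,0,0],"yaw": 0,"claw": 0.012},
  {"slide": [-0.002,0,0],"yaw": 0,"claw": 0.012},
  {"slide": [0,0,0],"yaw": 0,"claw": 0.012},
])

```text
time: 14.32
tool_pos: [637.7, 30.0, 82.8]
tool_rot: [-3.142, 0.0, 1.537]
ft_force: [0.3, -2.2, -3.8]
grip_width: 22.8
```

Request:
send_rows([
  {"slide": [0,0,0],"yaw": 0,"claw": 0.012},
  {"slide": [0,0,0],"yaw": 0,"claw": 0.012},
  {"slide": [0,0,0],"yaw": 0,"claw": 0.012},
])

```text
time: 14.57
tool_pos: [637.7, 30.7, 82.8]
tool_rot: [3.142, 0.0, 1.538]
ft_force: [-0.8, -2.9, -3.2]
grip_width: 23.1
```

```bash
python3 - <<'E'
from m import *
q=ctrl.sense();print(q['ft_force'],q['wrist_torque'],q['tool_pos'])
s=ctrl.read_camera('side');t=ctrl.read_camera('top')
cv2.imwrite('pics/top12.png',t[:,:,::-1])
crop(s,290,120,440,260,5,'s12');crop(t,255,110,415,220,4,'t12')
E
```

```text
[-0.81043291 -2.94760245 -3.15847888] [-0.46425277 -0.00222847 -0.06560848] [637.73118121  30.71603537  82.79635384]
```

View pics/s12.png

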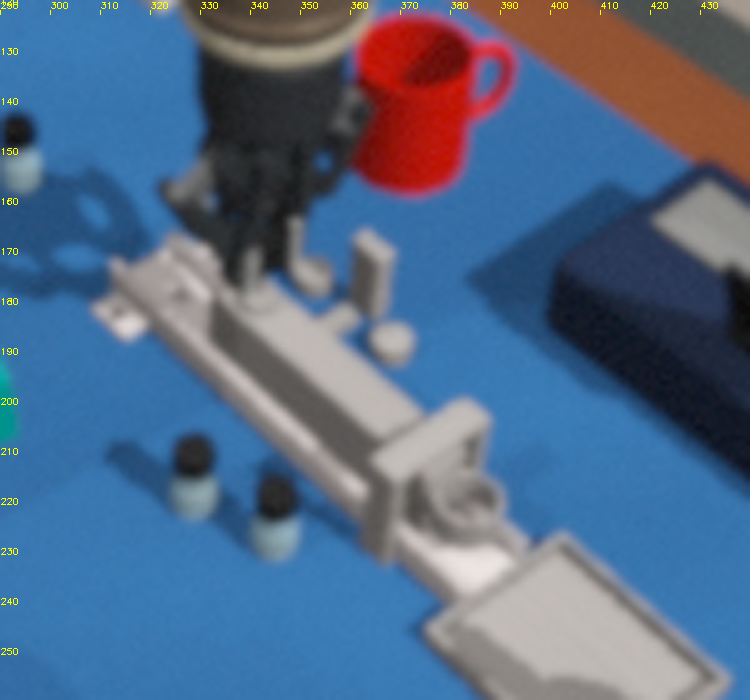

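View pics/t12.png

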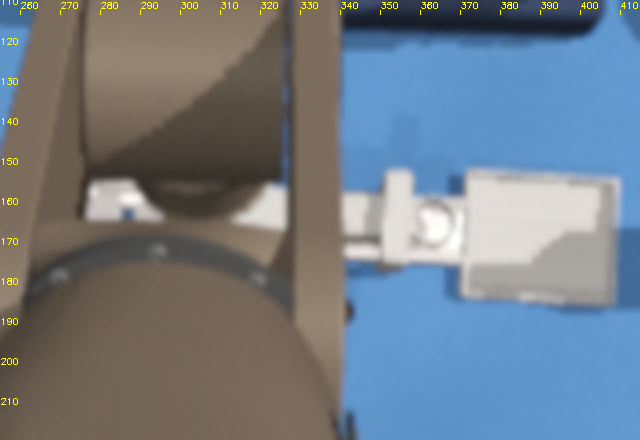

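The ring has passed under the bridge, at about (362,165) in the top view. I measure it against the position expected for the third hole.

```bash
python3 - <<'E'
from m import *
t=cv2.imread('pics/top12.png')[:,:,::-1]
u=np.array([np.cos(-1.6037),np.sin(-1.6037)])
for d in(69,70,71):
    for h in ([638.9,99.7],[639.3,99]):
        print(d,h,proj('top',[[*(np.array(h)+(168+d)*u),52]]).round(2))
g=t.mean(2)
for y in range(156,176):print(y,' '.join('%3d'%g[y,x] for x in range(354,373)))
E
```

```text
69 [638.9, 99.7] [[362.85 165.27]]
69 [639.3, 99] [[363.08 165.15]]
70 [638.9, 99.7] [[363.17 165.29]]
70 [639.3, 99] [[363.4  165.17]]
71 [638.9, 99.7] [[363.5  165.31]]
71 [639.3, 99] [[363.73 165.18]]
156 222 222 218 205 168 143 140 141 141 141 141 140 129 106  94  96 111 163 208
157 221 222 219 204 164 144 143 143 146 147 146 142 131 107  96  96 112 163 208
158 221 222 219 207 178 164 160 153 159 163 159 155 148 128 121 122 132 169 209
159 221 222 220 213 201 193 184 169 166 166 165 173 179 173 171 173 176 189 212
160 222 222 220 217 211 206 191 173 162 153 156 172 190 199 201 204 205 207 215
161 221 222 221 218 210 202 187 183 178 172 170 161 168 192 204 208 208 206 214
162 222 222 221 221 213 204 212 219 216 205 201 184 166 176 203 217 214 198 211
163 222 222 219 218 213 211 229 244 243 232 228 221 206 183 201 231 229 200 210
164 222 222 219 216 210 205 222 245 251 249 248 246 235 204 204 240 238 205 210
165 222 222 219 217 213 202 210 236 249 251 251 251 243 215 208 241 236 205 212
166 222 222 220 220 217 204 202 222 245 251 251 252 247 226 218 241 230 204 214
167 222 222 220 217 213 206 203 221 247 253 253 253 248 229 231 244 228 203 213
168 222 222 217 206 194 200 208 227 250 254 254 252 241 230 244 249 229 204 213
169 222 221 214 195 172 181 203 223 241 247 246 239 229 236 253 252 230 207 215
170 222 221 213 195 174 168 187 203 213 218 219 217 223 244 254 251 225 208 216
171 222 221 212 197 189 187 194 193 189 192 201 219 233 247 253 244 212 204 216
172 222 221 215 208 208 212 218 215 208 208 218 233 240 244 245 234 203 202 216
173 221 220 220 221 224 225 226 227 226 225 227 232 235 236 235 228 207 206 216
174 210 213 215 214 215 217 217 219 219 219 218 219 222 224 225 221 211 212 218
175 178 186 190 176 169 172 174 177 178 179 182 184 189 194 196 196 196 212 214
```

Request:
send_rows([
  {"slide": [-0.0006,0,0],"yaw": 0,"claw": 0.012},
  {"slide": [0,0,0.001],"yaw": 0,"claw": 0.012},
  {"slide": [0,0,0.002],"yaw": 0,"claw": 0.012},
  {"slide": [0,0,0.002],"yaw": 0,"claw": 0.012},
  {"slide": [0,0,0.002],"yaw": 0,"claw": 0.012},
  {"slide": [0,0,0],"yaw": 0,"claw": 0.012},
  {"slide": [0,0,0],"yaw": 0,"claw": 0.012},
])

```text
time: 15.25
tool_pos: [637.6, 30.2, 75.6]
tool_rot: [-3.141, -0.0, 1.538]
ft_force: [-0.2, 3.0, -1.3]
grip_width: 23.3
```

Request:
send_rows([
  {"slide": [0,0,0.002],"yaw": 0,"claw": 0.012},
  {"slide": [0,0,0.002],"yaw": 0,"claw": 0.012},
  {"slide": [0,0,0],"yaw": 0,"claw": 0.012},
  {"slide": [0,0,0],"yaw": 0,"claw": 0.012},
])

```text
time: 15.58
tool_pos: [637.6, 30.1, 71.7]
tool_rot: [-3.141, -0.0, 1.538]
ft_force: [-1.1, 3.2, -2.8]
grip_width: 22.9
```

The spring still pulls down with only ~1.5 mm of travel left, so the pin has entered the hole. I release.

Request:
send_rows([
  {"slide": [0,0,0.001],"yaw": 0,"claw": 0.02},
  {"slide": [0,0,0],"yaw": 0,"claw": 0.028},
  {"slide": [0,0,0],"yaw": 0,"claw": 0.04},
  {"slide": [0,0,0],"yaw": 0,"claw": 0.05},
  {"slide": [0,0,0],"yaw": 0,"claw": 0.05},
  {"slide": [0,0,-0.008],"yaw": 0,"claw": 0.05},
  {"slide": [0,0,-0.018],"yaw": 0,"claw": 0.05},
  {"slide": [0,0,-0.025],"yaw": 0,"claw": 0.05},
  {"slide": [0,0,-0.03],"yaw": 0,"claw": 0.05},
  {"slide": [0,0,-0.03],"yaw": 0,"claw": 0.05},
])

```text
time: 16.42
tool_pos: [637.3, 30.0, 183.4]
tool_rot: [-3.141, 0.0, 1.538]
ft_force: [1.5, 0.6, -0.3]
grip_width: 49.9
```

Request:
send_rows([
  {"slide": [0.035,0,-0.02],"yaw": 0,"claw": 0.05},
  {"slide": [0.035,0,-0.02],"yaw": 0,"claw": 0.05},
  {"slide": [0.035,0,-0.02],"yaw": 0,"claw": 0.05},
  {"slide": [0.035,0,0],"yaw": 0,"claw": 0.05},
  {"slide": [0.035,0,0],"yaw": 0,"claw": 0.05},
  {"slide": [0.035,0,0],"yaw": 0,"claw": 0.05},
  {"slide": [0.035,0,0],"yaw": 0,"claw": 0.05},
  {"slide": [0.02,0,0],"yaw": 0,"claw": 0.05},
  {"slide": [0,0,0],"yaw": 0,"claw": 0.05},
  {"slide": [0,0,0],"yaw": 0,"claw": 0.05},
])

```text
time: 17.25
tool_pos: [646.2, 296.0, 242.2]
tool_rot: [3.141, 0.0, 1.54]
ft_force: [-0.1, 0.1, 0.4]
grip_width: 49.8
```

```bash
python3 - <<'E'
from m import *
q=ctrl.sense();print(q['ft_force'],q['tool_pos'])
s=ctrl.read_camera('side');t=ctrl.read_camera('top')
cv2.imwrite('pics/top13.png',t[:,:,::-1]);cv2.imwrite('pics/side13.png',s[:,:,::-1])
crop(s,290,130,440,260,5,'s13');crop(t,255,110,415,220,4,'t13')
for z in (89.5,92,98.5):print(z,proj('side',[[637,29.1,z]]),proj('top',[[637,29.1,z]]))
E
```

```text
[-0.09219975  0.14137792  0.44147874] [646.15330307 296.01415284 242.15679907]
89.5 [[341.82660718 173.38169468]] [[308.16884229 160.07602833]]
92 [[341.86146234 172.74196879]] [[308.14456053 159.93852883]]
98.5 [[341.95261624 171.0686589 ]] [[308.08093632 159.5782441 ]]
```

View pics/s13.png

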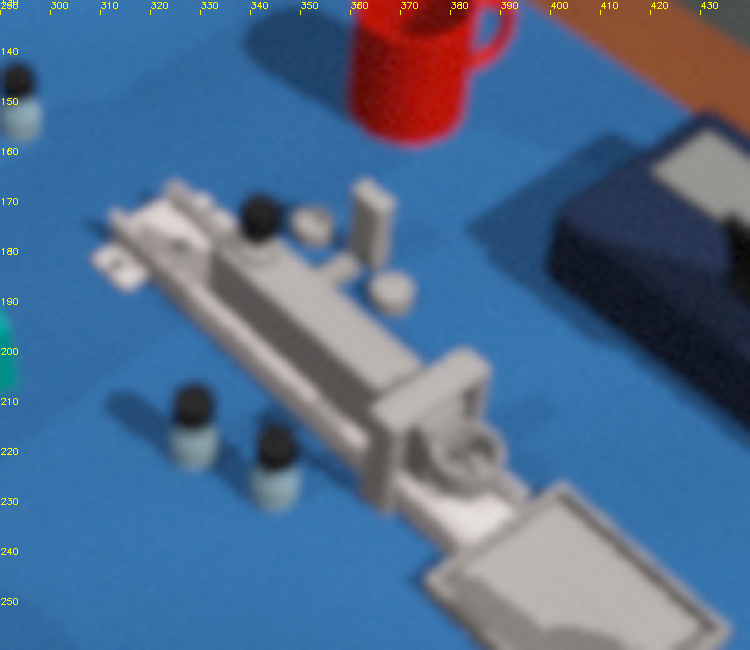

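View pics/t13.png

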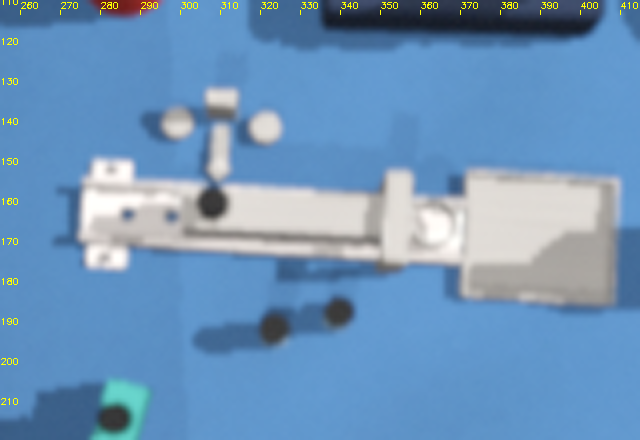

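Side view: knob at about (342,174), against (341.8,173.4) predicted for pin fully out and 171 for pin pressed in. Top view: knob at (308,160.5) in line with the pointer, with the first two holes uncovered. One numeric check before handing in.

```bash
python3 - <<'E'
from m import *
t=cv2.imread('pics/top13.png')[:,:,::-1];s=cv2.imread('pics/side13.png')[:,:,::-1]
kt,b=knob(t,308,160,8);ks,b2=knob(s,342,174,9);print(kt,b,ks,b2,tri(ks,kt))
E
```

```text
[307.6  160.48] (np.int64(305), np.int64(310), np.int64(158), np.int64(163)) [341.7254902  173.54901961] (np.int64(338), np.int64(345), np.int64(170), np.int64(177)) (array([636.66166345,  30.29286588,  88.01822718]), np.float64(1.6691504445840724))
```

```bash
python3 -c "
from station import ctrl
print(ctrl.finish_job())"
```

```text
the job is handed in; nothing more can be done
None
```

The steel arm now lies in the rail with its pin in the third hole, the one the pointer points at. I laid it in the rail with the pin in the first hole and let go. I then took the knob, pulled the plunger up 13 mm, slid the arm 70 mm out under the bridge and released the knob. The job is handed in at about 17 s of robot time, and it reported no verdict.

**Last checks:**
- **Pin:** the knob measured (636.7, 30.3, 88.0), against about (637, 29–30, 89.5) expected with the pin fully out in the third hole. If the pin were resting on the floor, the knob would be about 9 mm higher.
- **Spring:** it still pulled down with about 1.5 mm of travel left before I let go, so the pin had already entered the hole.
- **Scene:** both pictures show the arm flat and the first two holes uncovered. The two vials beside the rail looked where they had been. I didn't compare the bottle, the screwdriver or the third vial between the first and last pictures.
- **Robot:** the gripper is clear of everything, and no force reading between moves went above about 10 N.

**Small disagreements:**
- The two cameras differed by about 2 mm along the rail.
- Heights from the two views came out 1–3 mm low, which fits the stated calibration error.
- The ring's height read 7 mm high once, while it was partly hidden, so I did not use that reading.

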